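Butt the tube and start the jig's clamp screw

TASK

Slide the long welded tube along its V rests until its end is hard up against the jig's stop plate. Then start the spade-headed clamp screw that stands loose in the threaded boss of the bridge: without lifting it out, turn it backward (counter-clockwise seen from above) until it drops into its thread, then one full turn forward (clockwise), and finish with the fingers still gripping its head, holding it started. Leave the tube against the stop and the other things on the bench where they are.

Things in the scene. Friction and masses are not known exactly. Their poses are not given: they have to be found in the camera images.
- tube_jig: Dark steel jig fixed on the bench. Flat rail 90 mm wide, 10 mm thick, along its y from -280 to +95 mm; V rests at y = 0 and -230 mm; stop plate 67 mm high near the +y end; over y = 0 a bridge 124 mm wide (x), 40 mm deep, carrying a threaded boss. Origin on the bench under the boss axis, z up; at yaw 0 x points away from the robot, y to its left. Its yaw is within 0.12 rad of that.
- stop_face (a point): Middle of the tube side of the stop plate: on the tube's axis line, 35 mm above the bench, at jig y = +71 mm. The tube is fully home when its far end is here.
- boss_top (a point): Centre of the boss's mouth, 104 mm above the bench; a bright ring 53 mm outside, 34 mm high, bore axis vertical. Inside is a right-hand two-start coarse thread: 14 mm of travel a turn, 7 mm pitch. From above, two half-turn ramps lead down clockwise into it, from crests on the jig's +x and -x sides.
- thread_mouth (a point): Point at the crest on the jig's +x side, 10.8 mm from the boss axis, 104.75 mm above the bench: where the centre of the screw's thread start is when it stands on that crest, just before it drops. Fixed to the jig.
- clamp_screw: Loose bright steel screw, 0.32 kg, upright in the boss. Origin on its axis at the level of its thread starts, z up. Below: plain pilot 18.6 mm diameter, 27 mm long, about 1 mm play all round in the bore. Above: 25 mm thread, a collar of 31 mm at z = 33 to 43 mm, and a blade (see head_top). Origin height: 104.75 mm on the crest, 97.75 mm just after the drop, 83.75 mm one turn later.
- thread_start (a point): Centre of one of the two thread starts, 10.8 mm out on the screw's +x. It begins on a ramp, 0.6 to 1.3 rad clockwise of the jig's +x crest. Turned backward the screw climbs the ramp (14 mm a turn); when the thread starts pass the crests it drops 7 mm if free to fall (held loosely or let go). Forward from there it sinks 14 mm a turn; let go, it stays where it is.
- head_top (a point): Centre of the top edge of the screw's head, 73 mm above its origin, about 176 mm above the bench at the start. The head is an upright flat blade 10 mm thick (along the screw's y), 44 mm wide (along its x), 32 mm high, top corners rounded; grip or turn it across the flats from above.
- weld_tube: Loose steel practice tube, 420 mm long, 27 mm diameter with three weld beads of 30 mm, 0.75 kg, lying in the two V rests. Its own x is along the tube, toward the stop; origin at mid length, 15 mm below the tube axis. The tube may roll about its axis.
- tube_far_end (a point): Centre of the tube's end next to the stop, 25 to 45 mm short of the stop at the start.
- tube_near_end (a point): Centre of the tube's free end (the robot's right), 35 mm above the bench, overhanging the rail by 75 mm or more; push here along the tube's x. Sliding takes about 4 to 9 N.
- tape_measure: Bystander: yellow tape measure, 32x80x62 mm, behind the jig.
- cast_square: Bystander: bright cast magnetic square, 29x100x74 mm, on the robot's right.
- angle_piece: Bystander: dark angle-iron offcut, 30x100x32 mm, behind the jig.

How it is judged (in metres and radians):
On the way, in this order (a step that is already met when the one before it is completed fails the run):
1. the tube is home against the stop plate (distance between tube_far_end and stop_face below 0.004 m), for 0.2 s.
2. the screw has been turned back until its thread start is on the crest (distance between thread_start and thread_mouth below 0.004 m).
3. turned on backward, the screw has dropped into the thread, still at that crest (z of clamp_screw in the frame of tube_jig between 0.0955 and 0.0998 m and horizontal distance between thread_start and thread_mouth below 0.009 m), for 0.05 s.
At the end, for the whole second after the job is handed in: The screw is one turn (a quarter turn either way) into the thread from where it dropped, upright within 0.08 rad, at rest and gripped by the fingers with more than 8 N; the tube's far end is within 5 mm of the middle of the stop face (z of clamp_screw in the frame of tube_jig between 0.08025 and 0.08725 m and angle between clamp_screw's own z axis and vertical below 0.08 rad and contact force between clamp_screw and the fingers above 8 N and linear speed of clamp_screw below 0.02 m/s and angular speed of clamp_screw below 0.2 rad/s and distance between tube_far_end and stop_face below 0.005 m); the arm keeps its last pose, push and grip.
It fails at once if the screw is lifted out of the boss (z of clamp_screw in the frame of tube_jig above 0.115 m).
It fails at once if a bystander is pushed more than 30 mm (distance of any of tape_measure, cast_square, angle_piece from where it was at the start of the episode above 0.03 m).
It also fails if it takes over 72 s, if anything falls off the work surface, if the arm or the gripper's body presses on something with over 40 N, if the wrist force passes 120 N, or if a joint passes its speed limit or range.

ROBOT

A 6-joint arm with a two-finger parallel gripper is mounted at the origin on a cart in front of the work surface, level with it; the furniture and walls round the work are solid. World frame = base frame: x ahead of the robot, y to its left, z up, the work surface at z = 0. Lengths are in mm, angles in rad, forces in N, time in s.
With the tool pointing down it reaches from about 275 to 750 mm from the base axis. Payload 10.2 kg.
Tool frame: the origin (TCP) lies at the centre of the arm's flange, where the gripper is bolted on; the fingertips stand 173 mm ahead of it and the grasp point (between the pads) lies 155 mm ahead of it; z points along the fingers, y is the line along which they close (so a half turn about z gives the same grasp; the last joint's range is limited). The gripper opens to 85 mm and grips with 20 to 120 N. Pads are 22 mm wide; open, the fingers measure 114 mm over their backs; the gripper's body (76 mm by 85 mm) begins 54 mm behind the grasp point. The pads swing forward as they close: fully open they stand 13 mm farther back than shut.
Start: joints at [1.057, 0.313, 1.498, -0, 1.331, -0.223], TCP at [150.541, 502.961, 404.694] pointing down, gripper open.
Joint ranges: [-2.94, 2.94], [-0.97, 2.17], [0.19, 2.56], [-1.23, 4.37], [0.02, 3.11], [-2.88, 2.88]. Speed limits (rad/s): [2.39, 2.39, 3.01, 3.14, 3.14, 3.14].

INTERFACE

Orientations are given as a unit quaternion [w, x, y, z].
In Python, from rig import ctrl, imaging, telemetry gives the robot as it stands (ctrl), with the cameras (imaging) and the readings (telemetry).
- The arm moves only by the shell command python3 steer.py FILE [OPENING] [FORCE], which reads ROWS from the file FILE. ROWS is one flat JSON list of numbers that holds 1 to 8 rows one after another, with no inner brackets; each row has 6 numbers: dx, dy, dz in mm, then a rotation vector rx, ry, rz in rad; each row is the pose to reach, as a shift and turn from the pose commanded when the command began, along the tool's axes at that moment; what a row does not reach only later rows make up. A row lasts 1/10 s, in which the tool goes at most 50 mm and 0.15 rad, less where a joint would pass 70% of its speed; a pose out of reach is approached as far as the arm can. OPENING is the opening from 0.0 (shut) to 1.0 (fully open), set as the command begins (- or left out keeps the last). The fingers move at their own pace and stop on an object; FORCE is the grip in N (left out, the last holds). Time passes only in rows, so rows that do not move let the fingers close. It prints the time, the measured TCP pose, the force, the opening and the grip force at its end. Input that does not fit is refused with a message, and nothing moves.
- telemetry.sense(): the state, without advancing time (a new reading comes with each control period).
- imaging.capture(name): name is "scene" or "top"; returns the picture (480x640x3 uint8, red, green, blue); there is no depth.
- imaging.calibration(name): a dict with "fx", "fy", "cx", "cy" (pixels), "position" and "attitude" of the camera in the world. Camera axes: x right, y down, z forward; pixel columns grow to the right and rows downward; lengths in mm; the calibration is good to about 2 mm. A picture is of the moment at which its call begins. calibration takes no time and is no camera call.
- ctrl.finish_job(): hands the job in; it is judged then, once.
The state is a dict: "time_s": time; "joints": joint angles; "dq": joint speeds; "tau": joint torques, N m; "eef_pos": TCP position; "ee_rot": TCP orientation; "force": force on the tool from outside, world axes, zero at the start; "wrist_torque": the same for the moment, N m; "grip_width": opening from 0.0 (shut) to 1.0 (fully open); "grip_force": force on a finger pad.
Only numpy, scipy, OpenCV 4.12 (cv2) and the standard library are available. Lean on these libraries where they do the work, as an engineer would, in place of code of your own. Each camera call takes 0.05 s, during which the arm holds its last target. There are 200 camera calls.

## Working session

There is one attempt and no reset: what is moved stays moved. The work goes in short steps, Python scripts to look and compute and a shell command to move; the robot and the scene stay as the last step left them, time stands still between calls to the robot, and variables do not carry over. Pictures are saved under pics/ and viewed, at most 10 in all, crops included, and the job is handed in when it is done.

```bash
ls; mkdir -p pics; python3 - <<'E'
from rig import ctrl, imaging, telemetry
import cv2
for n in("scene","top"):
    cv2.imwrite(f"pics/{n}0.png",imaging.capture(n)[:,:,::-1]); print(imaging.calibration(n))
print(telemetry.sense())
E
```

```text
pics
rig.py
steer.py
{'fx': 468.6008375166481, 'fy': 468.6008375166481, 'cx': 324.5182230671081, 'cy': 238.24215676537526, 'position': array([-69.77386495,  74.42396206, 914.22724353]), 'attitude': array([ 0.18759455, -0.47931314,  0.80174008, -0.30377631])}
{'fx': 525.8508191704311, 'fy': 525.8508191704311, 'cx': 313.50608522423437, 'cy': 236.4422501586832, 'position': array([ 375.64662773, -261.14538215, 1243.98738249]), 'attitude': array([ 0.06714306, -0.69813222,  0.71034262, -0.0593007 ])}
{'time_s': 0.1, 'joints': array([ 1.05659801e+00,  3.13382632e-01,  1.49832763e+00,  8.10311348e-06,
        1.33101476e+00, -2.23410840e-01]), 'dq': array([-2.92302353e-05, -1.51656076e-03, -3.35374170e-03,  1.29888940e-03,
       -9.22061517e-04, -1.72491399e-03]), 'tau': array([ 2.56579879e-03, -4.12900293e+01, -2.60143340e+01, -1.30246931e-04,
        3.03099201e-03, -4.30398202e-06]), 'eef_pos': array([150.52260246, 502.9283418 , 404.21063941]), 'ee_rot': array([-2.07780604e-04,  1.44882956e-01,  9.89448639e-01, -5.26695652e-04]), 'force': array([-0.01130766, -0.36298734, -0.66777853]), 'wrist_torque': array([0.02311402, 0.02739429, 0.05463525]), 'grip_force': 0.0, 'grip_width': 0.9996861081336883}
```

View pics/scene0.png

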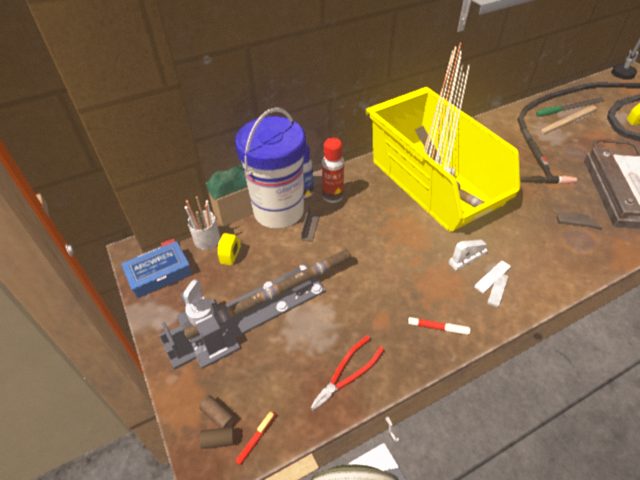

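View pics/top0.png

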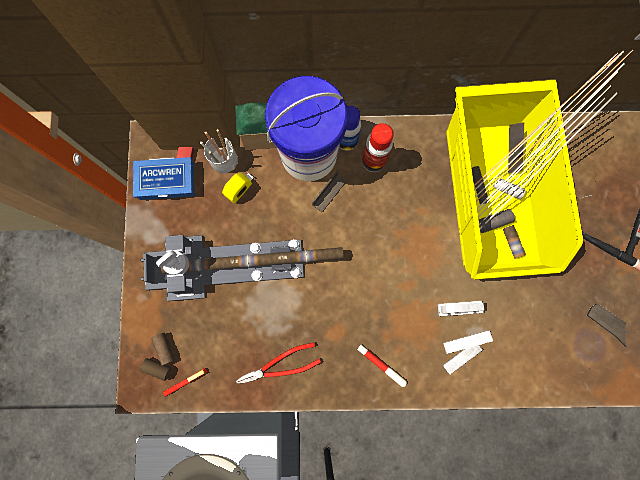

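The jig sits at top pixels (140–350, 235–300), with the screw head near (173,262) and the tube's free end near (350,254). In the scene view the blade is near (193,292) and the free end near (352,258). I'll enlarge both areas.

```bash
cat > h.py <<'E'
import numpy as np, cv2
from rig import ctrl, imaging, telemetry
from scipy.spatial.transform import Rotation as R
def rot(q): return R.from_quat(np.r_[q[1:],q[0]]).as_matrix()
def w(cam,u,v,z):
    c=imaging.calibration(cam); d=rot(c["attitude"])@[(u-c["cx"])/c["fx"],(v-c["cy"])/c["fy"],1]
    p=np.array(c["position"]); return p+d*(z-p[2])/d[2]
def px(cam,P):
    c=imaging.calibration(cam); q=rot(c["attitude"]).T@(np.array(P)-c["position"])
    return q[:2]/q[2]*c["fx"]+[c["cx"],c["cy"]]
def tri(a,b):
    A=[];B=[]
    for cam,(u,v) in(("scene",a),("top",b)):
        c=imaging.calibration(cam); d=rot(c["attitude"])@[(u-c["cx"])/c["fx"],(v-c["cy"])/c["fy"],1]; d/=np.linalg.norm(d)
        M=np.eye(3)-np.outer(d,d);A.append(M);B.append(M@c["position"])
    return np.linalg.lstsq(np.vstack(A),np.hstack(B),rcond=None)[0]
def crop(src,x,y,wd,hg,s,out):
    im=cv2.imread(src)[y:y+hg,x:x+wd]; im=cv2.resize(im,None,fx=s,fy=s,interpolation=cv2.INTER_CUBIC)
    for i in range(0,wd,10): cv2.line(im,(i*s,0),(i*s,8 if (x+i)%50 else 20),(0,255,0),1)
    for i in range(0,hg,10): cv2.line(im,(0,i*s),(8 if (y+i)%50 else 20,i*s),(0,255,0),1)
    cv2.imwrite(out,im)
E
python3 -c "
from h import *
a=cv2.imread('pics/top0.png')[230:305,140:240];b=cv2.imread('pics/top0.png')[230:305,260:360]
crop('pics/top0.png',140,230,100,70,8,'pics/t1.png');crop('pics/scene0.png',150,270,100,75,8,'pics/s1.png')
"
```

```text
(no output)
```

View pics/t1.png

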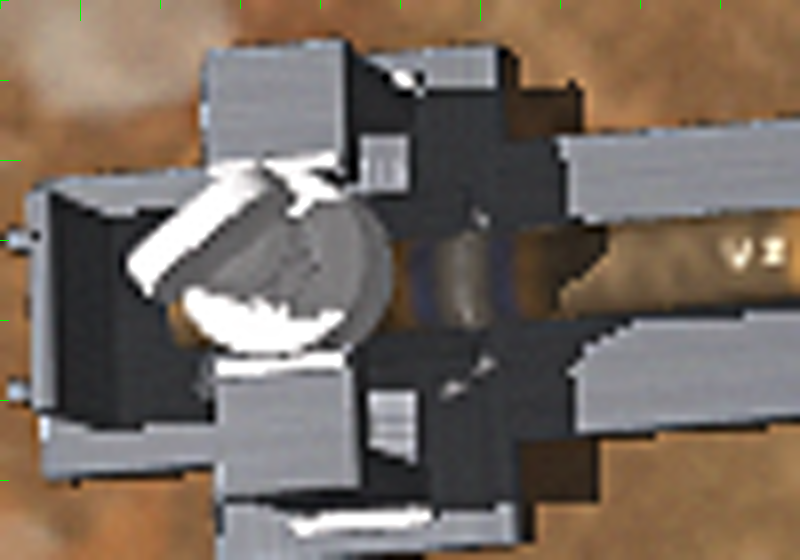

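View pics/s1.png

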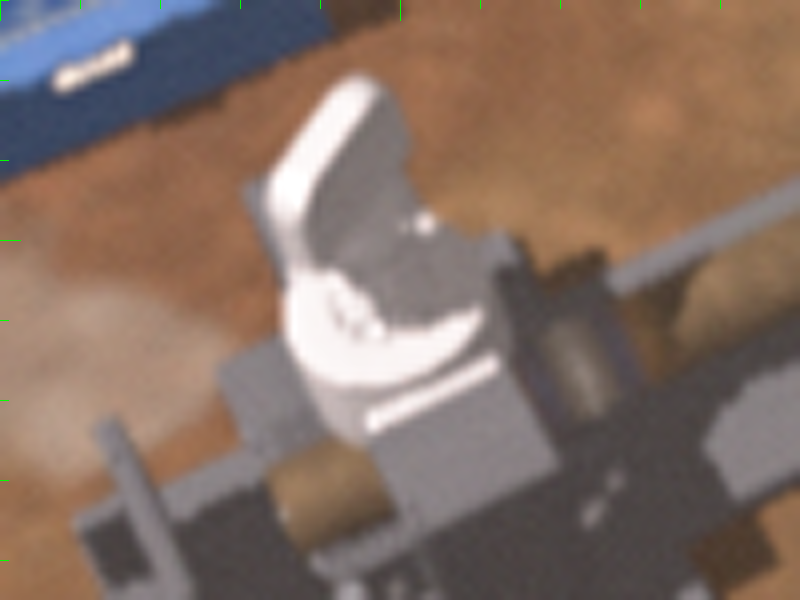

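Top crop: the blade's top strip has its centre at about pixel (165,258.5), running from (157.5,265) to (171,252). Scene crop: the strip centre is at (190.3,287.5) and the tube's far end at about (185,334). Next is the tube's near end and the wide jig lines.

```bash
python3 -c "
from h import *
crop('pics/top0.png',280,220,80,70,8,'pics/a.png');crop('pics/scene0.png',300,235,60,70,8,'pics/b.png')
a=cv2.imread('pics/a.png')[:, :];b=cv2.imread('pics/b.png')
o=np.hstack([a,b]);print(o.shape);cv2.imwrite('pics/n1.png',cv2.resize(o,None,fx=.7,fy=.7,interpolation=cv2.INTER_AREA))
print('head tri',tri((190.3,287.5),(165,258.5)),w('top',165,258.5,175),w('scene',190.3,287.5,175))
A,B=w('top',157.5,265,176),w('top',171,252,176);print(A,B,np.linalg.norm(A-B))
A,B=w('scene',185.3,295,176),w('scene',195.5,280.5,176);print(A,B,np.linalg.norm(A-B))
"
```

```text
(560, 1120, 3)
head tri [529.76500415  57.59504488 172.6388246 ] [528.76226409  55.50152237 175.        ] [528.82315982  58.89331898 175.        ]
[515.43511781  70.18685664 176.        ] [541.91312517  43.26299837 176.        ] 37.76213735196982
[515.43620558  72.67091736 176.        ] [539.5505844   44.82429951 176.        ] 36.83663110600902
```

View pics/n1.png

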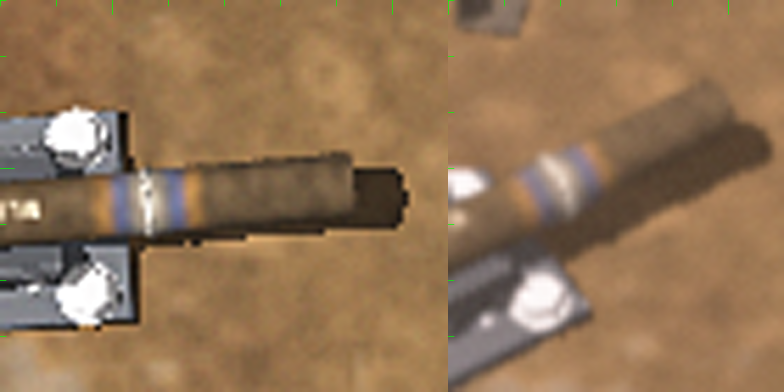

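Near end: top pixel (342.9,252.5), scene pixel (349.5,252.9). Rail end corners in the top view are (302.3,240) and (304.6,277.5); rail left end corners are about (144.5,253) and (145.6,288).

```bash
python3 -c "
from h import *
n=w('top',342.9,252.5,35);print('near',n,w('scene',349.5,252.9,35),'tri',tri((349.5,252.9),(342.9,252.5)))
c1,c2=w('top',302.3,240,10),w('top',304.6,277.5,10);print('rail end',c1,c2,np.linalg.norm(c1-c2),'scene',w('scene',325.7,291.3,10))
l=w('top',210.6,247.5,10);print(l,w('top',144.5,253,10),w('top',145.6,288,10))
f=w('scene',185.3,334,35);print('far',f,np.linalg.norm(f-n))
m=(c1+c2)/2
for y in [np.arctan2(*( (c1-c2)[1::-1])), np.arctan2(-(l-c1)[0],(l-c1)[1]), np.arctan2(-(f-n)[0],(f-n)[1])]:
  print('yaw',y,'origin',m+280*np.array([-np.sin(y),np.cos(y),0]))
"
```

```text
near [ 555.43826341 -317.10636689   35.        ] [ 557.12481301 -319.26444361   35.        ] tri [ 554.64193734 -317.24610535   38.8177663 ]
rail end [ 590.99594079 -222.39145208   10.        ] [ 501.37182746 -226.69115536   10.        ] 89.7271928595379 scene [ 499.59664976 -222.19907664   10.        ]
[576.88516873  -3.71225469  10.        ] [566.49394908 153.81421865  10.        ] [483.16060863 147.78456447  10.        ]
far [528.64686405 102.11791134  35.        ] 420.0794859795145
yaw 0.04793809337662069 origin [532.7663584   55.13702938  10.        ]
yaw 0.06443793624741032 origin [528.15374562  54.87758273  10.        ]
yaw 0.06382029099015134 origin [528.3263308   54.88866567  10.        ]
```

```bash
cat >> h.py <<'E'
def go(x,y,z,a=None):
    s=telemetry.sense(); M=rot(s["ee_rot"]); t=M.T@(np.array([x,y,z])-s["eef_pos"])
    cur=np.arctan2(M[1,1],M[0,1]); print("d",t.round(1),"rz",None if a is None else round(cur-a,3),"yaw",round(cur,3),"tilt",M[:,2].round(4),"q6",s["joints"][5].round(2))
E
python3 -c "
from h import *
go(556,-352,404.7,1.63);go(556,-352,191,1.63)"
R=1
echo '[-634,-702,0,0,0,-0.35,-634,-702,0,0,0,-0.35,-634,-702,0,0,0,-0.35,-634,-702,0,0,0,-0.35,-634,-702,0,0,0,-0.35,-634,-702,0,0,0,-0.35,-634,-702,0,0,0,-0.35,-634,-702,0,0,0,-0.35]' > m.json && python3 steer.py m.json 0.0 30
python3 -c "
from h import *
go(556,-352,404.7,1.63)"
```

```text
time_s: 0.9
eef_pos: [319.1, 147.5, 404.9]
ee_rot: [0.0, -0.03, 1.0, 0.0]
force: [1.3, 0.2, 0.4]
grip_width: 0.002
grip_force: 0.0
d [-2.068e+02 -5.127e+02  2.000e-01] rz 0.0 yaw 1.63 tilt [ 4.e-04  1.e-04 -1.e+00] q6 -1.53
```

```bash
echo '[-207,-513,0,0,0,0,-207,-513,0,0,0,0,-207,-513,0,0,0,0,-207,-513,0,0,0,0,-207,-513,0,0,0,0,-207,-513,0,0,0,0,-207,-513,0,0,0,0,-207,-513,0,0,0,0]' > m.json && python3 steer.py m.json
python3 -c "
from h import *
go(556,-352,404.7,1.63)"
```

```text
time_s: 1.7
eef_pos: [490.8, -214.1, 404.5]
ee_rot: [-0.0, -0.029, 1.0, 0.0]
force: [0.0, 1.0, 0.0]
grip_width: 0.001
grip_force: 0.0
d [ -57.  -141.5   -0.3] rz -0.0 yaw 1.63 tilt [-4.e-04  4.e-04 -1.e+00] q6 -2.26
```

```bash
echo '[-20,-47,0,0,0,0,-40,-94,0,0,0,0,-57,-142,0,0,0,0,-57,-142,45,0,0,0,-57,-142,90,0,0,0,-57,-142,135,0,0,0,-57,-142,175,0,0,0,-57,-142,195,0,0,0]' > m.json && python3 steer.py m.json
echo '[0,0,0,0,0,0,0,0,17,0,0,0,0,0,18,0,0,0,0,0,18,0,0,0]' > m.json && python3 steer.py m.json
python3 -c "
from h import *
go(555,-352,191,1.63)
cv2.imwrite('pics/t2.png',imaging.capture('top')[:,:,::-1]);crop('pics/t2.png',260,210,130,90,6,'pics/t2c.png')"
```

```text
time_s: 2.5
eef_pos: [554.9, -349.8, 205.3]
ee_rot: [-0.002, -0.03, 1.0, 0.002]
force: [-0.5, 0.6, -0.7]
grip_width: 0.003
grip_force: 0.0
time_s: 2.9
eef_pos: [555.8, -350.5, 193.0]
ee_rot: [0.0, -0.03, 1.0, -0.0]
force: [0.3, 0.8, -0.2]
grip_width: 0.003
grip_force: 0.0
d [ 0.9 -1.4  2. ] rz 0.0 yaw 1.63 tilt [ 7.e-04 -7.e-04 -1.e+00] q6 -2.37
```

View pics/t2c.png

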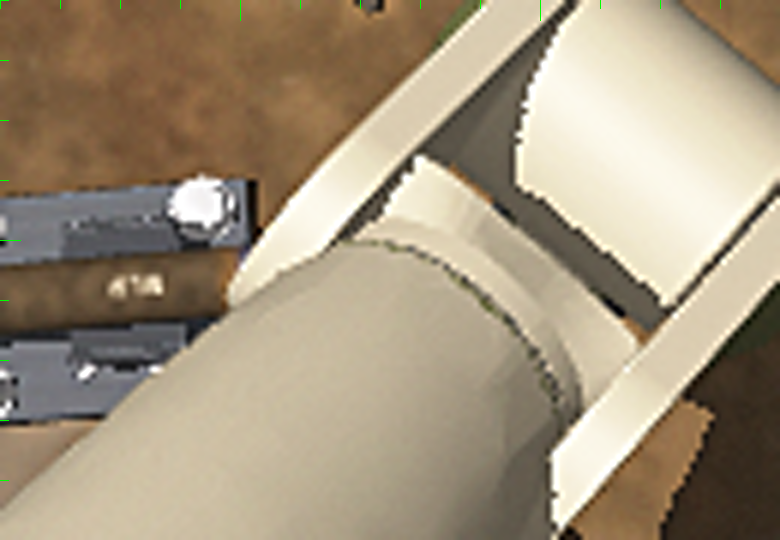

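The crop shows only the arm covering the tube's end, so I'll push by force along tool y, which matches the tube direction (1.63).

```bash
echo '[0,5,1,0,0,0,0,10,1,0,0,0,0,14,1,0,0,0,0,18,1,0,0,0,0,21,1,0,0,0,0,24,1,0,0,0,0,27,1,0,0,0,0,30,1,0,0,0]' > m.json && python3 steer.py m.json
echo '[0,2,0,0,0,0,0,4,0,0,0,0,0,6,0,0,0,0,0,8,0,0,0,0]' > m.json && python3 steer.py m.json
```

```text
time_s: 3.75
eef_pos: [553.8, -320.6, 191.0]
ee_rot: [0.0, -0.029, 1.0, -0.0]
force: [-0.1, -5.4, -0.0]
grip_width: 0.003
grip_force: 2.5
time_s: 4.15
eef_pos: [553.4, -312.5, 191.0]
ee_rot: [0.0, -0.03, 1.0, -0.0]
force: [-0.1, -5.2, -0.2]
grip_width: -0.0
grip_force: 2.6
```

Sliding at about 5 N. I'll carry on in small steps until the force rises.

```bash
echo '[0,1.5,0,0,0,0,0,3,0,0,0,0,0,4,0,0,0,0]' > m.json && python3 steer.py m.json|grep -E "eef|force:"
echo '[0,1,0,0,0,0,0,2,0,0,0,0]' > m.json && python3 steer.py m.json|grep -E "eef|force:"
echo '[0,1,0,0,0,0,0,2,0,0,0,0]' > m.json && python3 steer.py m.json|grep -E "eef|force:"
```

```text
eef_pos: [553.1, -308.5, 191.0]
force: [-0.8, -4.7, -0.2]
grip_force: 2.6
eef_pos: [553.0, -306.6, 191.0]
force: [0.3, -5.3, 0.9]
grip_force: 2.7
eef_pos: [552.9, -304.6, 191.0]
force: [-0.2, -4.9, 0.3]
grip_force: 2.7
```

```bash
for i in 1; do echo '[0,1,0,0,0,0,0,2,0,0,0,0]' > m.json && python3 steer.py m.json|grep -E "eef|force:"
echo '[0,1,0,0,0,0,0,2,0,0,0,0]' > m.json && python3 steer.py m.json|grep -E "eef|force:"
echo '[0,1,0,0,0,0]' > m.json && python3 steer.py m.json|grep -E "eef|force:"; done
```

```text
eef_pos: [552.7, -303.7, 191.2]
force: [0.5, -16.5, -3.5]
grip_force: 7.9
eef_pos: [552.7, -303.0, 191.8]
force: [0.6, -22.9, -2.5]
grip_force: 11.9
eef_pos: [552.7, -302.6, 192.1]
force: [1.1, -28.9, -2.1]
grip_force: 13.8
```

Force steps up to 29 N, so the tube is home. I'll hold briefly, back off and rise.

```bash
echo '[0,0,0,0,0,0,0,0,0,0,0,0,0,-15,0,0,0,0,0,-30,0,0,0,0,0,-30,-50,0,0,0,0,-30,-100,0,0,0,0,-30,-150,0,0,0,0,-30,-200,0,0,0]' > m.json && python3 steer.py m.json 0.4
python3 -c "
from h import *
go(529,57,390,0.77)"
```

```text
time_s: 6.15
eef_pos: [554.2, -328.6, 392.6]
ee_rot: [-0.0, -0.03, 1.0, 0.001]
force: [1.0, 0.6, 0.1]
grip_width: 0.4
grip_force: 0.0
d [  2.2 386.4   3.4] rz 0.86 yaw 1.63 tilt [-8.e-04  2.e-03 -1.e+00] q6 -2.35
```

```bash
python3 -c "
from h import *
for n in('top','scene'): cv2.imwrite(f'pics/{n}3.png',imaging.capture(n)[:,:,::-1])
crop('pics/top3.png',140,235,60,70,6,'pics/a.png');crop('pics/scene3.png',155,270,70,70,6,'pics/b.png')
cv2.imwrite('pics/c3.png',np.hstack([cv2.imread('pics/a.png'),cv2.imread('pics/b.png')]))"
```

```text
(no output)
```

View pics/c3.png

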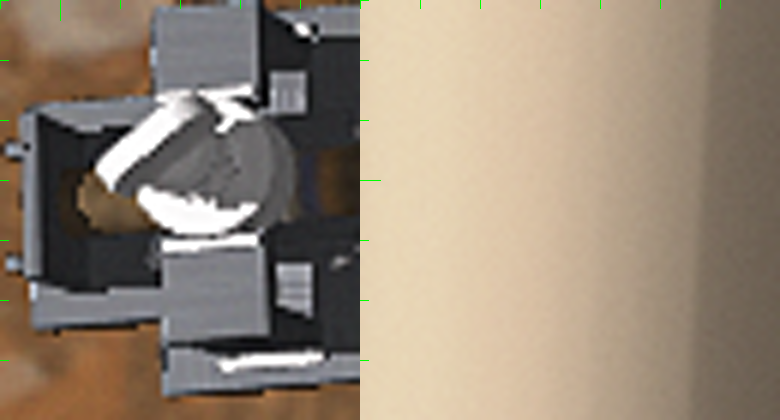

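The left half shows the tube end reaching the stop plate (crop (75,195)) and the screw unmoved, with its strip centre at pixel (165,258.8). The right half is only the arm. Now I'll move over the screw.

```bash
echo '[2,48,3,0,0,0.14,2,96,3,0,0,0.28,2,145,3,0,0,0.43,2,193,3,0,0,0.57,2,241,3,0,0,0.72,2,290,3,0,0,0.86,2,338,3,0,0,0.86,2,386,3,0,0,0.86]' > m.json && python3 steer.py m.json 0.35
echo '[0,0,0,0,0,0,0,0,0,0,0,0]' > m.json && python3 steer.py m.json
python3 -c "
from h import *
go(529,57,321,0.77)"
```

```text
time_s: 7.05
eef_pos: [528.7, 58.1, 387.2]
ee_rot: [-0.001, 0.39, 0.921, 0.0]
force: [1.3, -0.2, 0.7]
grip_width: 0.348
grip_force: 0.0
time_s: 7.25
eef_pos: [529.2, 56.9, 387.3]
ee_rot: [-0.001, 0.389, 0.921, -0.0]
force: [0.2, 0.0, 0.2]
grip_width: 0.349
grip_force: 0.0
d [ 0.2  0.  66.3] rz 0.002 yaw 0.772 tilt [-1.5e-03  5.0e-04 -1.0e+00] q6 -0.89
```

```bash
echo '[0,0,25,0,0,0,0,0,45,0,0,0,0,0,55,0,0,0,0,0,64,0,0,0,0,0,64,0,0,0]' > m.json && python3 steer.py m.json
echo '[0,0,0,0,0,0,0,0,0,0,0,0,0,0,0,0,0,0,0,0,0,0,0,0]' > m.json && python3 steer.py m.json 0.0 20
python3 -c "
from h import *
go(529,57,321,0.77);print(telemetry.sense()['wrist_torque'])"
```

```text
time_s: 7.75
eef_pos: [529.6, 55.2, 323.1]
ee_rot: [-0.001, 0.39, 0.921, -0.0]
force: [-0.7, -0.4, 0.5]
grip_width: 0.349
grip_force: 0.0
time_s: 8.15
eef_pos: [529.8, 56.0, 324.7]
ee_rot: [0.001, 0.39, 0.921, 0.001]
force: [3.0, 2.3, 3.2]
grip_width: 0.116
grip_force: 19.9
d [1.3 0.1 3.7] rz 0.0 yaw 0.77 tilt [ 2.7e-03  3.0e-04 -1.0e+00] q6 -0.89
[ 0.65983429 -0.68078832  0.01929673]
```

```bash
echo '[0,0,-0.3,0,0,-0.14,0,0,-0.6,0,0,-0.28,0,0,-1,0,0,-0.42,0,0,-1.3,0,0,-0.56,0,0,-1.6,0,0,-0.70,0,0,-2,0,0,-0.84,0,0,-2,0,0,-0.98,0,0,-2,0,0,-1.1]' > m.json && python3 steer.py m.json
echo '[0,0,0,0,0,0]' > m.json && python3 steer.py m.json
python3 -c "
from h import *
go(529,57,321,0.77);print(telemetry.sense()['wrist_torque'])
for n in('top','scene'): cv2.imwrite(f'pics/{n}4.png',imaging.capture(n)[:,:,::-1])"
```

```text
time_s: 8.95
eef_pos: [529.5, 56.0, 325.7]
ee_rot: [-0.0, -0.152, 0.988, 0.0]
force: [2.5, 3.7, -2.6]
grip_width: 0.113
grip_force: 19.5
time_s: 9.05
eef_pos: [529.5, 55.9, 325.7]
ee_rot: [-0.0, -0.15, 0.989, 0.0]
force: [3.4, 2.0, -2.0]
grip_width: 0.109
grip_force: 19.4
d [0.2 1.2 4.7] rz 1.101 yaw 1.871 tilt [-1.e-04  4.e-04 -1.e+00] q6 -1.99
[ 0.72543435 -0.58069228  0.0116395 ]
```

Force z has gone to about −2.5 N, so the screw's weight is hanging in the grip, past the crest. I'll open to let it drop.

```bash
echo '[0,0,0,0,0,0,0,0,0,0,0,0,0,0,0,0,0,0,0,0,0,0,0,0]' > m.json && python3 steer.py m.json 0.3
python3 -c "
from h import *
for n in('top','scene'): cv2.imwrite(f'pics/{n}5.png',imaging.capture(n)[:,:,::-1])
a=[cv2.imread(f'pics/scene{i}.png')[255:335,145:235] for i in (4,5)]
cv2.imwrite('pics/c5.png',cv2.resize(np.hstack(a),None,fx=4.4,fy=4.4,interpolation=cv2.INTER_CUBIC))
print(telemetry.sense()['force'],telemetry.sense()['eef_pos'])"
```

```text
time_s: 9.55
eef_pos: [529.5, 55.7, 325.9]
ee_rot: [-0.0, -0.149, 0.989, -0.0]
force: [-0.6, -0.1, -0.7]
grip_width: 0.303
grip_force: 0.0
[ 0.35419126 -0.03496267 -0.22511342] [529.52928437  55.74556627 325.82916838]
```

View pics/c5.png

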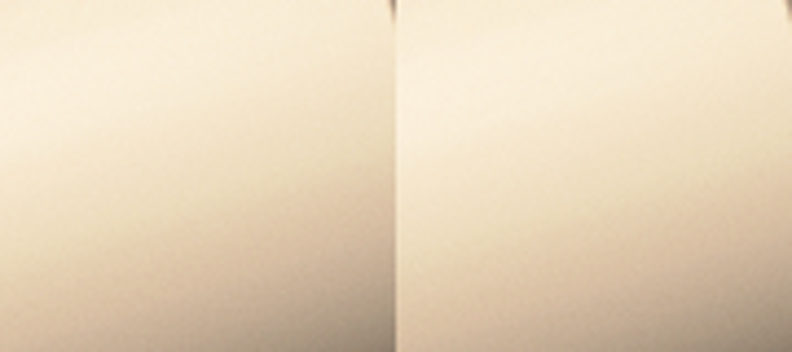

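Both cameras are blocked by the arm. I'll rise and swing left, where the arm was out of view at the start, to check the drop.

```bash
python3 -c "
from h import *
go(529.5,56,386);go(230,420,390)"
echo '[0,0,-30,0,0,0,0,0,-65,0,0,0]' > m.json && python3 steer.py m.json
python3 -c "
from h import *
go(230,420,391,1.63)"
```

```text
d [ -0.    0.2 -60.2] rz None yaw 1.87 tilt [-2.e-04 -1.e-04 -1.e+00] q6 -1.98
d [179.  436.3 -64.2] rz None yaw 1.87 tilt [-2.e-04 -1.e-04 -1.e+00] q6 -1.98
time_s: 9.85
eef_pos: [529.4, 55.7, 390.7]
ee_rot: [-0.002, -0.149, 0.989, 0.0]
force: [-0.2, -1.2, 0.4]
grip_width: 0.303
grip_force: 0.0
d [178.9 436.3   0.7] rz 0.24 yaw 1.87 tilt [-3.1e-03  2.0e-04 -1.0e+00] q6 -1.99
```

```bash
echo '[180,436,0,0,0,0.24,180,436,0,0,0,0.24,180,436,0,0,0,0.24,180,436,0,0,0,0.24,180,436,0,0,0,0.24,180,436,0,0,0,0.24,180,436,0,0,0,0.24,180,436,0,0,0,0.24]' > m.json && python3 steer.py m.json
echo '[20,60,0,0,0,0,20,60,0,0,0,0]' > m.json && python3 steer.py m.json
python3 -c "
from h import *
for n in('top','scene'): cv2.imwrite(f'pics/{n}6.png',imaging.capture(n)[:,:,::-1])
crop('pics/top6.png',140,235,60,70,6,'pics/a.png');crop('pics/scene6.png',155,270,70,70,6,'pics/b.png')
cv2.imwrite('pics/c6.png',np.hstack([cv2.imread('pics/a.png'),cv2.imread('pics/b.png')]))
for oz,t in((97.75,'dropped'),(104.75,'crest')):
  print(t,'head px scene',px('scene',[529,57,oz+73]),'top',px('top',[529,57,oz+73]))
"
```

```text
time_s: 10.65
eef_pos: [273.2, 365.1, 391.1]
ee_rot: [0.0, -0.029, 1.0, 0.0]
force: [0.8, 0.0, -0.0]
grip_width: 0.307
grip_force: 0.0
time_s: 10.85
eef_pos: [249.1, 425.4, 390.9]
ee_rot: [0.0, -0.032, 1.0, 0.0]
force: [0.3, -1.5, 0.3]
grip_width: 0.297
grip_force: 0.0
dropped head px scene [191.70110877 288.34090303] top [164.87824231 258.68009396]
crest head px scene [190.90404819 286.2206171 ] top [163.88698212 258.21502198]
```

View pics/c6.png

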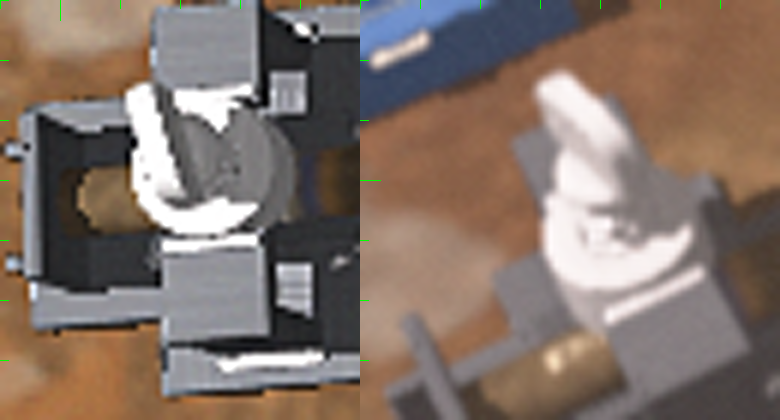

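Blade is now turned to about +0.3 rad. Its topmost scene point is near (188.3,281.7), against (195,279.4) before the turn. I'll check that against model predictions for dropped and not dropped.

```bash
python3 -c "
from h import *
r=8
P=[(sx*(22-r+r*np.cos(t)),sy*5,73-r+r*np.sin(t)) for sx in(1,-1) for sy in(1,-1) for t in np.linspace(0,1.57,12)]
def ext(oz,a,cam):
  c,s=np.cos(a),np.sin(a); q=np.array([px(cam,[529+c*p[0]-s*p[1],57+s*p[0]+c*p[1],oz+p[2]]) for p in P]); return q.min(0).round(1),q[q[:,1].argmin()].round(1),q[q[:,0].argmin()].round(1)
for cam in('scene','top'):
  for oz,a in((102.75,-.8),(97.75,.3),(104.75,.3),(97.75,.25),(104.75,.25)): print(cam,oz,a,*ext(oz,a,cam))
for k in (0,6):
  for cam,(x0,x1,y0,y1) in(('scene',(184,205,274,300)),('top',(155,175,245,268))):
    g=cv2.imread(f'pics/{cam}{k}.png',0)[y0:y1,x0:x1]; m=g>190; v,u=np.nonzero(m); print(cam,k,'top v',v.min()+y0,'u there',u[v==v.min()]+x0,'left u',u.min()+x0)
    if k==6: print(g[3:13,:16] if cam=='scene' else '')
"
```

```text
scene 102.75 -0.8 [184.  279.2] [194.1 279.2] [184.  296.2]
scene 97.75 0.3 [183.9 281.9] [188.4 281.9] [183.9 285.1]
scene 104.75 0.3 [183.1 279.8] [187.6 279.8] [183.1 282.9]
scene 97.75 0.25 [184.3 281.7] [188.9 281.7] [184.3 284.7]
scene 104.75 0.25 [183.5 279.6] [188.1 279.6] [183.5 282.6]
top 102.75 -0.8 [155.6 249.7] [171.1 249.7] [155.6 264.2]
top 97.75 0.3 [160.4 248.5] [165.4 248.5] [160.4 250.8]
top 104.75 0.3 [159.4 248. ] [164.4 248. ] [159.4 250.3]
top 97.75 0.25 [160.8 248.5] [165.9 248.5] [160.8 250.9]
top 104.75 0.25 [159.8 247.9] [165.  247.9] [159.8 250.4]
scene 0 top v 280 u there [193 194 195] left u 184
top 0 top v 250 u there [167 168 169 170 171 173 174] left u 156
scene 6 top v 282 u there [188] left u 185
[[ 73  84  84  89 102 106 109 107 107 109 112 110 113 110 111 111]
 [ 87  99 102 103 110 111 109 108 108 108 113 116 109 110 111 111]
 [ 99 108 106 109 110 110 108 108 106 106 112 112 112 109 111 111]
 [108 109 107 110 114 112 109 106 107 108 109 112 111 112 109 110]
 [104 105 114 128 140 132 117 109 108 111 112 110 108 111 110 110]
 [111 125 153 181 196 190 153 117 107 110 112 111 113 108 107 110]
 [134 182 211 230 238 239 213 155 119 111 115 110 110 108 111 113]
 [168 230 240 240 243 248 242 211 156 121 111 109 109 109 108 110]
 [173 228 240 242 244 246 247 240 213 159 127 112 115 109 109 112]
 [155 201 228 238 244 245 246 246 240 216 181 139 125 112 104 107]]
top 6 top v 249 u there [163 164] left u 161
```

The readings match the dropped state (top v≈281.9) and not the crest (279.8). I'll go back for the forward turn in two half-turn strokes.

```bash
python3 -c "
from h import *
go(529.7,56.3,390,1.87)"

```

```text
d [-255.9 -384.     0.6] rz -0.237 yaw 1.633 tilt [-2.e-04 -4.e-04 -1.e+00] q6 -0.83
```

```bash
echo '[-256,-384,0,0,0,-0.237,-256,-384,0,0,0,-0.237,-256,-384,0,0,0,-0.237,-256,-384,0,0,0,-0.237,-256,-384,0,0,0,-0.237,-256,-384,0,0,0,-0.237,-256,-384,0,0,0,-0.237,-256,-384,0,0,0,-0.237]' > m.json && python3 steer.py m.json 0.35
python3 -c "
from h import *
go(529.7,56.3,390,1.87)"

```

```text
time_s: 11.75
eef_pos: [489.0, 105.5, 391.0]
ee_rot: [0.0, -0.146, 0.989, -0.0]
force: [0.5, 1.2, 0.9]
grip_width: 0.348
grip_force: 0.0
d [-24.6 -58.9   1.1] rz -0.005 yaw 1.865 tilt [ 2.e-04 -3.e-04 -1.e+00] q6 -1.89
```

```bash
echo '[-12,-30,0,0,0,0,-24.5,-59,0,0,0,0,-24.5,-59,0,0,0,0,-24.5,-59,0,0,0,0,-24.5,-59,0,0,0,0]' > m.json && python3 steer.py m.json
python3 -c "
from h import *
go(529.7,56.3,318,1.87)"

```

```text
time_s: 12.25
eef_pos: [528.4, 59.8, 390.9]
ee_rot: [-0.0, -0.147, 0.989, 0.0]
force: [0.4, 0.3, 0.7]
grip_width: 0.347
grip_force: 0.0
d [-0.3 -3.7 72.9] rz -0.003 yaw 1.867 tilt [-4.e-04  0.e+00 -1.e+00] q6 -1.97
```

```bash
echo '[0,-3.7,25,0,0,0,0,-3.7,50,0,0,0,0,-3.7,65,0,0,0,0,-3.7,73,0,0,0,0,-3.7,73,0,0,0]' > m.json && python3 steer.py m.json
echo '[0,0,0,0,0,0,0,0,0,0,0,0,0,0,0,0,0,0,0,0,0,0,0,0]' > m.json && python3 steer.py m.json 0.0 25
python3 -c "
from h import *
go(529.7,56.3,318,1.87)"

```

```text
time_s: 12.75
eef_pos: [529.7, 56.7, 317.4]
ee_rot: [-0.001, -0.148, 0.989, 0.0]
force: [0.2, 0.8, 0.9]
grip_width: 0.353
grip_force: 0.0
time_s: 13.15
eef_pos: [530.2, 56.3, 318.8]
ee_rot: [0.001, -0.148, 0.989, -0.0]
force: [-0.1, 0.6, 6.7]
grip_width: 0.114
grip_force: 30.5
d [0.5 0.1 0.8] rz -0.003 yaw 1.867 tilt [ 1.7e-03 -1.0e-04 -1.0e+00] q6 -1.98
```

```bash
echo '[0,0,0.3,0,0,0.136,0,0,0.6,0,0,0.272,0,0,0.9,0,0,0.408,0,0,1.2,0,0,0.544,0,0,1.5,0,0,0.68,0,0,1.8,0,0,0.816,0,0,2.1,0,0,0.952,0,0,2.4,0,0,1.088]' > m.json && python3 steer.py m.json | grep -vE rot
echo '[0,0,0.3,0,0,0.136,0,0,0.6,0,0,0.272,0,0,0.9,0,0,0.408,0,0,1.2,0,0,0.544,0,0,1.5,0,0,0.68,0,0,1.8,0,0,0.816,0,0,2.1,0,0,0.952,0,0,2.4,0,0,1.088]' > m.json && python3 steer.py m.json | grep -vE rot
```

```text
time_s: 13.95
eef_pos: [530.5, 57.0, 316.5]
force: [2.6, 7.3, 4.3]
grip_width: 0.109
grip_force: 30.5
time_s: 14.75
eef_pos: [530.8, 56.8, 314.2]
force: [5.5, 5.2, 3.5]
grip_width: 0.107
grip_force: 30.3
```

```bash
echo '[0,0,0.3,0,0,0.136,0,0,0.6,0,0,0.272,0,0,0.9,0,0,0.408,0,0,1.2,0,0,0.544,0,0,1.5,0,0,0.68,0,0,1.8,0,0,0.816,0,0,2.1,0,0,0.952,0,0,2.4,0,0,1.088]' > m.json && python3 steer.py m.json | grep -vE rot
echo '[0,0,0,0,0,0,0,0,0,0,0,0,0,0,0,0,0,0]' > m.json && python3 steer.py m.json 0.35
python3 -c "
from h import *
go(530.3,56.8,312,1.87)"
```

```text
time_s: 15.55
eef_pos: [530.9, 56.6, 312.0]
force: [5.0, 3.5, 5.7]
grip_width: 0.115
grip_force: 30.4
time_s: 15.85
eef_pos: [530.0, 56.2, 310.4]
ee_rot: [-0.0, 0.996, 0.088, -0.0]
force: [-0.4, -1.0, 1.0]
grip_width: 0.35
grip_force: 0.0
d [ 0.4 -0.5 -1.6] rz -3.265 yaw -1.395 tilt [-8.e-04 -1.e-04 -1.e+00] q6 1.28
```

```bash
echo '[0,0,-25,0,0,0,0,0,-45,0,0,0,0,0,-45,0,0,-0.15,0,0,-45,0,0,-0.3,0,0,-45,0,0,-0.45,0,0,-45,0,0,-0.6,0,0,-45,0,0,-0.75,0,0,-45,0,0,-0.9]' > m.json && python3 steer.py m.json | grep eef
echo '[0,0,0,0,0,-0.15,0,0,0,0,0,-0.3,0,0,0,0,0,-0.45,0,0,0,0,0,-0.6,0,0,0,0,0,-0.75,0,0,0,0,0,-0.9,0,0,0,0,0,-1.05,0,0,0,0,0,-1.2]' > m.json && python3 steer.py m.json | grep eef
echo '[0,0,0,0,0,-0.15,0,0,0,0,0,-0.3,0,0,0,0,0,-0.45,0,0,0,0,0,-0.6,0,0,0,0,0,-0.75,0,0,0,0,0,-0.9,0,0,0,0,0,-1.04,0,0,0,0,0,-1.04]' > m.json && python3 steer.py m.json | grep eef
python3 -c "
from h import *
go(530.5,56.8,311,1.747)"
```

```text
eef_pos: [530.0, 56.2, 355.4]
eef_pos: [530.0, 56.2, 355.4]
eef_pos: [530.0, 56.3, 355.4]
d [-0.6  0.4 44.4] rz -0.001 yaw 1.746 tilt [-5.e-04 -0.e+00 -1.e+00] q6 -1.86
```

```bash
echo '[0,0,22,0,0,0,-0.5,0.4,38,0,0,0,-0.5,0.4,44,0,0,0,-0.5,0.4,44,0,0,0]' > m.json && python3 steer.py m.json | grep -E "eef|force"
echo '[0,0,0,0,0,0,0,0,0,0,0,0,0,0,0,0,0,0,0,0,0,0,0,0]' > m.json && python3 steer.py m.json 0.0 25
echo '[0,0,0.3,0,0,0.136,0,0,0.6,0,0,0.272,0,0,0.9,0,0,0.408,0,0,1.2,0,0,0.544,0,0,1.5,0,0,0.68,0,0,1.8,0,0,0.816,0,0,2.1,0,0,0.952,0,0,2.4,0,0,1.088]' > m.json && python3 steer.py m.json | grep -vE rot
```

```text
eef_pos: [530.5, 56.7, 311.1]
force: [-0.8, 0.1, -0.1]
grip_force: 0.0
time_s: 19.05
eef_pos: [530.7, 56.8, 312.4]
ee_rot: [0.001, -0.086, 0.996, -0.0]
force: [0.4, 0.1, 4.7]
grip_width: 0.109
grip_force: 29.5
time_s: 19.85
eef_pos: [530.9, 57.2, 310.1]
force: [3.5, 4.5, 4.0]
grip_width: 0.105
grip_force: 29.5
```

```bash
echo '[0,0,0.3,0,0,0.136,0,0,0.6,0,0,0.272,0,0,0.9,0,0,0.408,0,0,1.2,0,0,0.544,0,0,1.5,0,0,0.68,0,0,1.8,0,0,0.816,0,0,2.1,0,0,0.952,0,0,2.4,0,0,1.088]' > m.json && python3 steer.py m.json | grep -vE rot
echo '[0,0,0.3,0,0,0.136,0,0,0.6,0,0,0.272,0,0,0.9,0,0,0.408,0,0,1.2,0,0,0.544,0,0,1.5,0,0,0.68,0,0,1.8,0,0,0.816,0,0,2.1,0,0,0.952,0,0,2.4,0,0,1.088]' > m.json && python3 steer.py m.json | grep -vE rot
echo '[0,0,0,0,0,0,0,0,0,0,0,0]' > m.json && python3 steer.py m.json
python3 -c "
from h import *
go(530.5,56.8,304,-1.51)
im=imaging.capture('scene');cv2.imwrite('pics/s9.png',im[:,:,::-1]);cv2.imwrite('pics/t9.png',imaging.capture('top')[:,:,::-1])
crop('pics/t9.png',130,220,100,90,4,'pics/a.png');crop('pics/s9.png',130,255,100,90,4,'pics/b.png')
cv2.imwrite('pics/c9.png',np.hstack([cv2.imread('pics/a.png'),cv2.imread('pics/b.png')]))"
```

```text
time_s: 20.65
eef_pos: [531.2, 57.3, 307.8]
force: [5.4, 4.3, 1.6]
grip_width: 0.108
grip_force: 29.2
time_s: 21.45
eef_pos: [531.4, 56.9, 305.6]
force: [5.7, 1.8, 3.2]
grip_width: 0.109
grip_force: 29.3
time_s: 21.65
eef_pos: [531.3, 57.0, 305.6]
ee_rot: [-0.0, 1.0, 0.025, 0.003]
force: [5.2, 3.1, 3.8]
grip_width: 0.111
grip_force: 29.4
d [-0.8  0.1  1.6] rz -0.012 yaw -1.522 tilt [ 5.4e-03  6.0e-04 -1.0e+00] q6 1.41
```

View pics/c9.png

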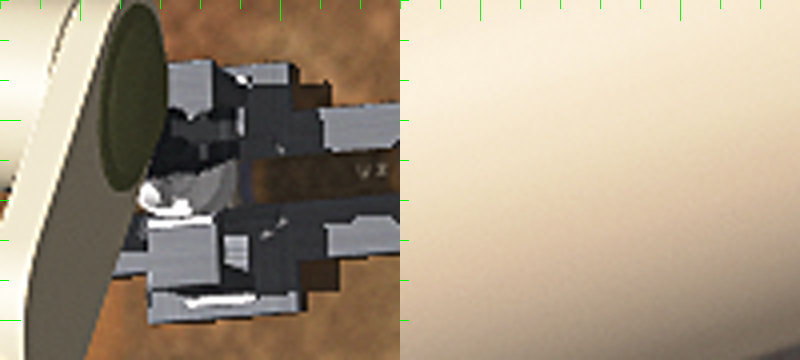

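The last picture shows the fingers on the head at about top pixel (168,265), with the boss ring below and the tube undisturbed. Grip is 29 N, and the two strokes total 6.53 rad, which puts the blade one turn from the crest. Handing in.

```bash
python3 -c "
from rig import ctrl, imaging, telemetry
print(ctrl.finish_job())"
```

```text
the job is handed in; nothing more can be done
None
```

I handed the job in at about 22 s of the 72 s allowed; `finish_job()` returned no verdict. The tube is against the stop, and the screw was turned back, dropped, then turned forward to one turn in, still gripped at about 29 N. I inferred that final depth from how far I turned it, because the arm hid the screw from the cameras at the end.

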